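Raise the wax cutter's blade arm and load the block

ROBOT

A 6-joint arm with a two-finger parallel gripper is mounted at the origin on a cart in front of the work surface, level with it; the furniture and walls round the work are solid. World frame = base frame: x ahead of the robot, y to its left, z up, the work surface at z = 0. Lengths are in m, angles in rad, forces in N, time in s.
With the tool pointing down it reaches from about 0.35 to 0.85 m from the base axis. Payload 8.1 kg.
Tool frame: the origin (TCP) lies between the finger pads; the fingertips stand 11 mm ahead of it and the grasp point (between the pads) lies 8 mm behind it (robot.tips_ahead is the distance from the TCP to the fingertips, in m); z points along the fingers, y is the line along which they close (so a half turn about z gives the same grasp; the last joint's range is limited). The gripper opens to 93 mm and grips with 3 to 60 N. Pads are 15 mm wide; open, the fingers measure 128 mm over their backs; the gripper's body (75 mm by 188 mm) begins 65 mm behind the grasp point.
Start: joints at [1.225, 0.13, 1.488, -0, 1.523, -0.085], TCP at [0.155, 0.58, 0.23] pointing down, gripper open.
Joint ranges: [-2.96, 2.96], [-0.89, 2.26], [0.02, 2.5], [-1.34, 4.48], [0, 2.73], [-2.66, 2.66]. Speed limits (rad/s): [2.39, 2.39, 2.79, 3.14, 3.14, 3.14].

INTERFACE

Orientations are given as a rotation vector (axis times angle).
In Python, from plant import robot gives the robot as it stands. The module is installed in compiled form; this text tells all that it offers.
- The arm moves only by the tool move_arm, never from a script. Its argument "deltas" is one flat list of numbers, 7 for each row, row after row: the shift along the tool's x, y, z in m, then the turn, a rotation vector about the tool's x, y, z in rad, then the opening, from 0 (shut) to 1 (fully open). A call has 1 to 12 rows; each row is the pose to reach, as a shift and turn from the pose commanded when the call began, along the tool's axes at that moment; what a row does not reach only later rows make up. A row lasts 1/8 s, in which the tool goes at most 62.5 mm and 10.7 degrees, less where a joint would pass 70% of its speed; a pose out of reach is approached as far as the arm can. A call with a gripper value outside its range is refused whole. The fingers move at their own pace and stop on an object; "squeeze" is the grip in N (left out, the last holds). Time passes only in rows, so rows that repeat a pose let the fingers close. It gives the time, the measured TCP pose, the force, the opening and the grip force at its end, in the units of the state.
- robot.read_state(): the state, without advancing time (a new reading comes with each control period).
- robot.read_camera(name): name is "side" or "top"; returns (picture, depth): 384x512x3 uint8, red, green, blue; 384x512 float32, m along the optical axis (not along the pixel's ray), 0 where there is no reading.
- robot.camera_model(name): a dict with "K" (3x3 intrinsics, pixels), "k1" (the pictures are not rectified: a ray, as slopes to the right and down, at radius r is drawn at 1 + k1 r^2 times it, then the intrinsics apply), "R" (3x3) and "t" (3): a world point X has camera coordinates R X + t. Camera axes: x right, y down, z forward; pixel columns grow to the right and rows downward; lengths in m; the calibration is good to about 2 mm. A picture is of the moment at which its call begins. camera_model takes no time and is no camera call.
- robot.close_job(): hands the job in; it is judged then, once.
Trained networks look in the newest picture that a camera, given by its name, has taken for a name from the list of things; names that differ only in an ending like _2 or _b are one class to them, and where a whole thing is asked for, a point or a joint stands for the part that bears it (a point fixed in the world has none). Each returns a list of dicts, best first, with "confidence" (0 to 1); they miss things now and then, are a little off and sometimes report something else, mostly with a low value. They report only what shows in the picture. A call takes as long as a camera call. They do not tell look-alikes from the thing itself.
- robot.recognise(camera, label): "uv" ([column, row] in pixels, amid what is visible of it).
The state is a dict: "t": time; "q": joint angles; "dq": joint speeds; "joint_torque": joint torques, N m; "tool_pos": TCP position; "orientation": TCP orientation; "force": force on the tool from outside, world axes, zero at the start; "wrist_torque": the same for the moment, N m; "opening": finger opening in m; "gripper_force": force on a finger pad.
Only numpy, scipy, OpenCV 4.12 (cv2) and the standard library are available. Lean on these libraries where they do the work, as an engineer would, in place of code of your own. Each camera call takes 0.05 s, during which the arm holds its last target. There are 200 camera calls.

TASK

Get the lever cutter ready for a slice by pushing alone, nothing lifted. Push the blade arm up by its cross handle, without flinging it, past its balance point so that it swings over and stays raised by itself; then push the square wax block that lies on the cutter's board along the board, without tipping it, under the raised arm until it sits square and flush against both the long fence and the small length stop. Leave the other blocks and the things round about where they are.

Things in the scene. Friction and masses are not known exactly. Their poses are not given: they have to be found in the camera images.
- cutter: Lever cutter fixed to the bench: pale wooden board, its top (the bed) 16 mm above the bench, with fence, grey pivot bracket and blade arm. Origin on the bench plane, z up; robot on its -x side; blade in its plane y = 0. In its frame the board covers x -85 to +240, y -145 to +175 mm. The block waits on the +y side and goes to -y, under the raised arm.
- blade_arm (a joint): Hinge of the blade arm, rad. 0: arm level, pointing to -x, blade down on the bed and barring the block's way; grows as the handle goes up and over the pivot. Below its balance at about 1.0 rad the arm falls shut; past it the counterweight (48 mm cylinder on a stem behind the pivot) carries it on slowly, in a few seconds, to its end at 1.93 rad, where it stays. About 3 N at the handle starts it.
- handle (a point): Centre of the arm's cross handle: dark round wooden bar, 18 mm thick, 110 mm long along cutter y, 260 mm from the pivot. Arm down: at cutter x = -110 mm, 94 mm above the bench, in front of the board with free space below, so that fingers pointing down and 30 to 45 degrees forward can go under it from the robot's side.
- pivot (a point): The hinge axis (along cutter y) at cutter x = +150, z = 94 mm. At angle t the handle is 260 cos t mm in front of it (-x) and 260 sin t mm above it. Arm bar 10 mm thick, 24 mm deep; blade 3 mm thick, reaching 77 mm below the bar's middle, 75 to 220 mm off the pivot; raised, they lean back over the bracket, clear of the bed.
- fence (a point): Point on the foot of the fence's front face, at cutter x = +30, y = +90, z = 16 mm; axes as the cutter's. The fence is an aluminium bar along y, 14 mm thick, 26 mm tall above the bed, with a 12 mm gap at y = 0 for the blade; its front face looks to -x.
- stop: Length stop: small aluminium angle with a black thumb knob, clamped on the fence on the -y side of the blade, fixed. Axes as the cutter's. Its face looks to +y and lies at y = 0 of its own frame; the face runs over x -16 to +30 mm and from 2 to 25 mm above the bed.
- wax_block: The block to push: square block of carving wax, 40 x 40 mm, 23 mm high, about 50 g, flat on the board on the +y side of the blade. Origin: centre of its underside, faces 20 mm off along its x and y; its x axis starts within 0.35 rad of the cutter's. Home, its centre is at cutter x = +10 mm and at y = +20 mm of the stop.
- mould: Bystander: small five-sided silicone mould, 56 mm across, 24 mm high, on the board on the far (-y) side of the stop. Origin: centre of its underside.
- spare_block_a: Bystander: oblong wax block 36 x 51 x 21 mm on the bench in front of the board, on its +y side. Origin: centre of its underside.
- spare_block_b: Bystander: oblong wax block 31 x 56 x 27 mm on the bench in front of the board, on its +y side, nearer to the robot. Origin: centre of its underside.
- small_tin: Bystander: round tin, 61 mm across, 28 mm high, on the bench beside the board's -y end. Origin: centre of its underside.
- glue_bottle: Bystander: slender glue bottle with nozzle, 30 mm across, 78 mm high, standing on the board behind the fence, +y side. Origin: centre of its underside.
- needle_file: Bystander: needle file, 140 mm long, 14 mm thick at its grip, lying on the bench in front of the board on its -y side. Origin: under its middle.
There are look-alikes about, which are no part of the job. What is shaped like the wax_block but blue or yellow is not meant.

How it is judged:
On the way, in this order (a step that is already met when the one before it is completed fails the run):
1. the blade arm stands raised by itself at its end, untouched (value of joint blade_arm above 1.8 rad and velocity of joint blade_arm below 0.1 rad/s and contact force between the fingers and cutter below 0.3 N), for 0.2 s.
2. the wax block is home against fence and stop (x of wax_block in the frame of cutter above 0.0065 m and y of wax_block in the frame of stop below 0.0235 m and angle between the x axis of wax_block and the x axis of cutter, either way round below 0.08 rad), for 0.2 s.
At the end, for the whole second after the job is handed in: The arm stays raised by itself at its end (over 1.8 rad, at rest), and the wax block lies flat and still on the board, within 3.5 mm of the fence and of the length stop and within 0.08 rad of square (all of step 2 and value of joint blade_arm above 1.8 rad and velocity of joint blade_arm below 0.1 rad/s and x of wax_block in the frame of cutter below 0.013 m and y of wax_block in the frame of stop above 0.017 m and z of wax_block in the frame of cutter below 0.02 m and angle between wax_block's own z axis and vertical below 0.05 rad and linear speed of wax_block below 0.01 m/s); the robot touches nothing.
It fails at once if the wax block is lifted off the board (over 6 mm) or tipped (z of wax_block in the frame of cutter above 0.022 m or z of wax_block in the frame of cutter below 0.01 m or angle between wax_block's own z axis and vertical above 0.25 rad).
It fails at once if the blade arm is flung (over 3 rad/s) (velocity of joint blade_arm above 3 rad/s).
It fails at once if a bystander is moved by more than 15 mm (distance of any of mould, spare_block_a, spare_block_b, small_tin, glue_bottle, needle_file from where it was at the start of the episode above 0.015 m).
It also fails if it takes over 61 s, if anything falls off the work surface, if the arm or the gripper's body presses on something with over 40 N, if the wrist force passes 120 N, or if a joint passes its speed limit or range.

## Working session

There is one attempt and no reset: what is moved stays moved. The work goes in short steps, Python scripts to look and compute and a tool call to move; the robot and the scene stay as the last step left them, time stands still between calls to the robot, and variables do not carry over. Pictures are saved under pics/ and viewed, at most 10 in all, crops included, and the job is handed in when it is done.

Besides the shell and the picture viewer there is one more tool, called after ">>>" by a JSON object that holds its "fn" and its "kwargs". move_arm: Moves the arm, as the interface text tells. Its arguments: {"type":"object","properties":{"deltas":{"type":"array","items":{"type":"number"}},"squeeze":{"type":"number"}},"required":["deltas"]}

```bash
mkdir -p pics; cat > h.py <<'E'
import numpy as np, cv2
from scipy.spatial.transform import Rotation as Ro
from plant import robot
def ray(cam,uv):
    m=robot.camera_model(cam);K=np.array(m["K"]);k1=m["k1"]
    d=np.array([(uv[0]-K[0,2])/K[0,0],(uv[1]-K[1,2])/K[1,1]]);s=d.copy()
    for _ in range(20): s=d/(1+k1*(s@s))
    return np.array([s[0],s[1],1.]),np.array(m["R"]),np.array(m["t"])
def at_z(cam,uv,z):
    r,R,t=ray(cam,uv);c=-R.T@t;d=R.T@r
    return c+d*(z-c[2])/d[2]
def at_depth(cam,uv,dep):
    r,R,t=ray(cam,uv);return R.T@(r*dep-t)
def proj(cam,X):
    m=robot.camera_model(cam);K=np.array(m["K"])
    c=np.array(m["R"])@X+m["t"];s=c[:2]/c[2];s=s*(1+m["k1"]*(s@s))
    return K[:2,:2]@s+K[:2,2]
E
python3 - <<'E'
from h import *
for c in("top","side"):
    p,d=robot.read_camera(c);cv2.imwrite(f"pics/{c}0.png",p[:,:,::-1]);np.save(f"{c}0.npy",d);np.save(f"{c}p0.npy",p)
    m=robot.camera_model(c);print(c,-np.array(m["R"]).T@m["t"],np.array(m["R"])[2],m["K"][0][0])
    for l in("cutter","handle","fence","stop","wax_block","mould","pivot","small_tin","glue_bottle","needle_file","spare_block_a"):
        for r in robot.recognise(c,l)[:3]:
            u=r["uv"];dd=d[int(u[1]),int(u[0])]
            print(l,np.round(u),round(r["confidence"],2),np.round(at_depth(c,u,dd),3) if dd>0 else None)
s=robot.read_state();print(s["t"],s["tool_pos"],s["orientation"],s["force"])
E
```

```text
top [ 0.45129376 -0.12891399  0.93826859] [ 0.18493636  0.00535277 -0.98273592] 386.460577290258
cutter [276. 156.] 0.83 [ 0.718 -0.177  0.016]
handle [284. 149.] 0.6 [ 0.707 -0.189  0.105]
fence [276. 156.] 0.81 [ 0.718 -0.178  0.016]
fence [298. 176.] 0.18 [ 0.655 -0.222  0.067]
stop [296. 176.] 0.49 [ 0.654 -0.219  0.062]
wax_block [243. 269.] 0.68 [ 0.444 -0.092  0.022]
wax_block [225. 180.] 0.67 [ 0.655 -0.052  0.038]
wax_block [159. 160.] 0.59 [0.712 0.111 0.021]
mould [309. 214.] 0.86 [ 0.57  -0.25   0.028]
pivot [281. 155.] 0.66 [ 0.694 -0.182  0.101]
small_tin [352. 185.] 0.75 [ 0.638 -0.358  0.026]
glue_bottle [238. 132.] 0.58 None
needle_file [324. 285.] 0.76 [ 0.403 -0.279  0.014]
needle_file [277. 156.] 0.56 [ 0.718 -0.179  0.015]
spare_block_a [196. 218.] 0.69 [0.566 0.019 0.018]
spare_block_a [179. 245.] 0.54 [0.503 0.057 0.026]
side [0.51649767 0.71127756 0.57970574] [ 0.10324705 -0.8487509  -0.51861543] 454.63056547035325
cutter [212. 194.] 0.76 [ 0.717 -0.167  0.018]
handle [238. 171.] 0.64 [ 0.654 -0.165  0.086]
fence [207. 198.] 0.63 [ 0.723 -0.148  0.018]
fence [280. 180.] 0.56 [ 0.557 -0.132  0.089]
wax_block [179. 278.] 0.97 [0.716 0.126 0.024]
wax_block [330. 224.] 0.78 [ 0.446 -0.078  0.022]
wax_block [240. 278.] 0.77 [0.61  0.112 0.024]
mould [307. 266.] 0.55 [0.493 0.066 0.027]
pivot [210. 197.] 0.75 [ 0.719 -0.159  0.015]
small_tin [259. 157.] 0.56 [ 0.625 -0.341  0.031]
glue_bottle [176. 200.] 0.71 [ 0.77  -0.065  0.062]
glue_bottle [239. 170.] 0.18 [ 0.652 -0.167  0.087]
needle_file [337. 184.] 0.5 [ 0.424 -0.263  0.01 ]
spare_block_a [304. 269.] 0.92 [0.498 0.077 0.026]
spare_block_a [268. 254.] 0.84 [0.566 0.034 0.022]
1.2 [0.15473302 0.57972292 0.22965689] [4.08526021e-01 3.11486097e+00 8.51089307e-05] [-0.76318944 -0.12814492  0.31979098]
```

View pics/top0.png

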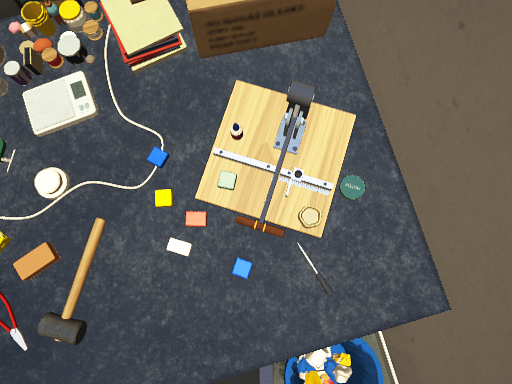

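View pics/side0.png

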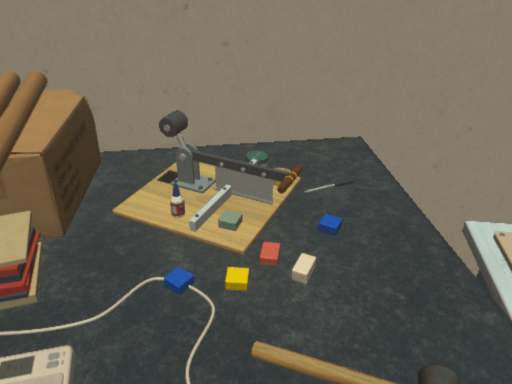

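The cutter is at top (280,160), with its handle near (262,227). There are four square-block candidates in the top view:
- Green (227,180), on the board. This fits: it is wax green, on the board and on the +y side.
- Blue (242,268).
- Blue (158,157).
- Yellow (163,198).

I'll confirm with an enlarged crop and fit the poses.

```bash
cat >> h.py <<'E'
def grid(cam):
    m=robot.camera_model(cam);K=np.array(m["K"]);v,u=np.mgrid[0:384,0:512]
    pts=np.stack([u,v],-1).reshape(-1,1,2).astype(float)
    x=(pts[:,0,0]-K[0,2])/K[0,0];y=(pts[:,0,1]-K[1,2])/K[1,1];a,b=x.copy(),y.copy()
    for _ in range(20):
        f=1+m["k1"]*(a*a+b*b);a=x/f;b=y/f
    return np.stack([a,b,np.ones_like(a)],-1).reshape(384,512,3)
def cloud(cam,d):
    m=robot.camera_model(cam);return (grid(cam)*d[...,None]-m["t"])@np.array(m["R"])
def plane(cam,z):
    m=robot.camera_model(cam);R=np.array(m["R"]);c=-R.T@m["t"];D=grid(cam)@R
    return c+D*((z-c[2])/D[...,2])[...,None]
def green(p,cam="top",z=.039,lo=(65,25,70),hi=(95,160,235)):
    h=cv2.cvtColor(p,cv2.COLOR_RGB2HSV);return cv2.inRange(h,lo,hi)
E
python3 - <<'E'
from h import *
p=np.load("topp0.npy");d=np.load("top0.npy")
P=plane("top",.016);C=cloud("top",d)
h=cv2.cvtColor(p,cv2.COLOR_RGB2HSV)
w=cv2.inRange(h,(10,40,110),(28,200,255));w=cv2.morphologyEx(w,cv2.MORPH_CLOSE,np.ones((9,9)))
w=cv2.morphologyEx(w,cv2.MORPH_OPEN,np.ones((5,5)))
n,l,s,c=cv2.connectedComponentsWithStats(w);i=l[150,260];print(s[i])
q=P[l==i][:,:2].astype(np.float32)
ang=None
r=cv2.minAreaRect(q);print("rect",r)
print("hsv block",h[180,227],h[170,210])
g=green(p);n,l,s,c=cv2.connectedComponentsWithStats(g)
for i in range(1,n):
    if s[i][4]>60: print(s[i],c[i].round(1),cv2.minAreaRect(plane("top",.039)[l==i][:,:2].astype(np.float32)))
print(at_z("top",(227,180),.039))
# corners by eye
for uv in((237,81),(355,115),(322,236),(196,200)): print(uv,at_z("top",uv,.016))
a=cv2.resize(p[75:245,190:360],None,fx=3.5,fy=3.5,interpolation=cv2.INTER_CUBIC);cv2.imwrite("pics/crop.png",a[:,:,::-1])
E
```

```text
[  196    80   160   157 15481]
rect ((0.7059105634689331, -0.17337624728679657), (0.3195105195045471, 0.3540848195552826), 71.24575805664062)
hsv block [ 47  26 244] [ 22 103 242]
[47  3 12 13 94] [52.4  9.5] ((1.1212729215621948, 0.4002138376235962), (0.03317955508828163, 0.026111725717782974), 43.62427520751953)
[340 174  25  26 476] [352.3 186.5] ((0.6316084265708923, -0.3538205325603485), (0.0570245198905468, 0.059626344591379166), 69.67202758789062)
[ 0.65339159 -0.05661985  0.039     ]
(237, 81) [ 0.91881939 -0.08158193  0.016     ]
(355, 115) [ 0.81995089 -0.37826045  0.016     ]
(322, 236) [ 0.5177998  -0.27998324  0.016     ]
(196, 200) [0.61041796 0.02064025 0.016     ]
```

View pics/crop.png

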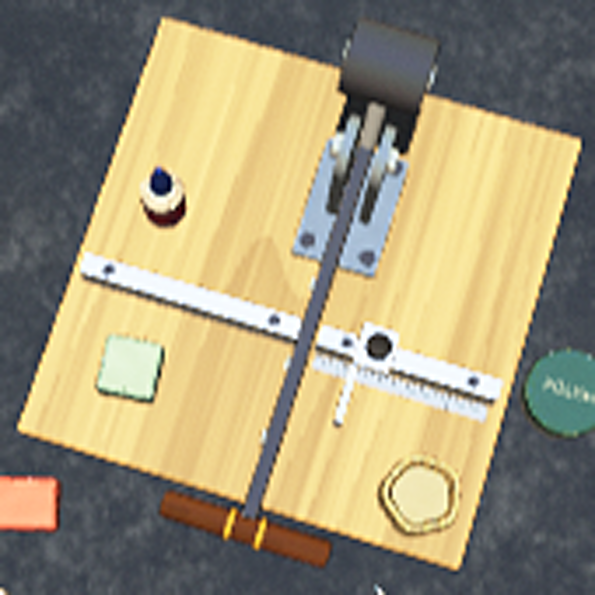

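The crop shows:
- Pale green square wax block at crop (130,370), alone on the board's +y side. This is the one meant.
- Fence from (85,262) to (500,390).
- Stop blade from (352,370) to (337,425).
- Handle at (245,530).

Next I'll fit the frame.

```bash
python3 - <<'E'
from h import *
f=lambda c:((c[0]+.5)/3.5-.5+190,(c[1]+.5)/3.5-.5+75)
W=np.array([at_z("top",f(c),.016)[:2] for c in((163,17),(582,141),(460,570),(18,432))])
L=np.array([(240,175),(240,-145),(-85,-145),(-85,175)])/1e3
a=W-W.mean(0);b=L-L.mean(0)
yaw=np.arctan2((b[:,0]*a[:,1]-b[:,1]*a[:,0]).sum(),(a*b).sum())
R=np.array([[np.cos(yaw),-np.sin(yaw)],[np.sin(yaw),np.cos(yaw)]])
o=W.mean(0)-R@L.mean(0)
print("yaw",yaw,"o",o,"res",((W-o)@R-L)*1e3)
np.save("cut.npy",[*o,yaw])
tc=lambda X:((X[:2]-o)@R*1e3).round(1)
for n,c,z in(("handle l",(160,505),.094),("handle r",(330,552),.094),("handle mid",(246,529),.1),("stop top-fence",(347,370),.041),("stop tip",(333,424),.041),("stop tipR",(342,426),.041),("fence L front",(80,275),.042),("fence R front",(497,402),.042),("blk",(110,335),.039),("blk",(164,341),.039),("blk",(157,398),.039),("blk",(97,388),.039),("mould",(420,492),.04),("glue",(163,180),.09)):
    print(n,tc(at_z("top",f(c),z)))
p=np.load("topp0.npy");h=cv2.cvtColor(p,cv2.COLOR_RGB2HSV);m=cv2.inRange(h,(34,12,120),(75,90,255));m[:160]=0;m[200:]=0;m[:,:210]=0;m[:,245:]=0
n,l,s,c=cv2.connectedComponentsWithStats(m);i=1+np.argmax(s[1:,4]);r=cv2.minAreaRect(plane("top",.039)[l==i][:,:2].astype(np.float32));print(s[i],r,tc(np.array(r[0])))
d=np.load("side0.npy");ps=np.load("sidep0.npy")
h=cv2.cvtColor(ps,cv2.COLOR_RGB2HSV);print(h[219,231])
C=cloud("top",np.load("top0.npy"))
print("block top z",np.median(C[176:184,224:231],axis=(0,1)))
H=C[218:236,240:285].reshape(-1,3);H=H[(H[:,2]>.08)&(H[:,2]<.12)];k=(H[:,:2]-o)@R*1e3;print("handle depth",np.median(k,0),k.min(0),k.max(0),H[:,2].max())
E
```

```text
yaw -0.32530337078543414 o [ 0.63992995 -0.16798747] res [[ 5.72469798e-04 -7.67411111e-01]
 [-1.33184582e+00  1.10727113e+00]
 [ 9.86675491e-01  9.78089756e-01]
 [ 3.44597857e-01 -1.31794977e+00]]
handle l [-110.7   56.5]
handle r [-106.7  -53.6]
handle mid [-109.4    0.4]
stop top-fence [ 20.1 -30.8]
stop tip [-18.4 -32.5]
stop tipR [-17.9 -38.7]
fence L front [ 28.8 163.6]
fence R front [  29.1 -133.6]
blk [ -4.7 130.9]
blk [ 2.4 94.3]
blk [-36.8  86.4]
blk [-42.5 127.5]
mould [ -44.9 -101.3]
glue [ 95.1 122.2]
[218 171  18  18 257] ((0.6549244523048401, -0.05558942258358002), (0.03844888135790825, 0.03969797492027283), 77.69187927246094) [-21.7 111.3]
[ 54  44 151]
block top z [ 0.65492014 -0.05656623  0.038272  ]
handle depth [-108.38465723   -2.82494346] [-117.83327332  -52.80077957] [-90.87669877  46.67372365] 0.10795855159828482
```

```bash
cat >> h.py <<'E'
ox,oy,yaw=np.load("cut.npy")
def c2w(x,y,z): # mm cutter -> world m
    c,s=np.cos(yaw),np.sin(yaw);x,y=x/1e3,y/1e3
    return np.array([ox+c*x-s*y,oy+s*x+c*y,z/1e3])
def ori(pitch,turn=0.): # deg; pitch forward to cutter +x; turn about vertical
    down=np.array([[-1,0,0],[0,1,0],[0,0,-1.]])
    return Ro.from_euler("z",yaw+np.radians(turn))*Ro.from_euler("y",-np.radians(pitch))*Ro.from_matrix(down)
def rows(wps):
    s=robot.read_state();p=np.array(s["tool_pos"]);R=Ro.from_rotvec(s["orientation"])
    print("t",s["t"],"F",np.round(s["force"],1))
    for x,y,z,pi,tu in wps:
        print(np.round(np.r_[R.inv().apply(c2w(x,y,z)-p),(R.inv()*ori(pi,tu)).as_rotvec()],3).tolist())
def arc(t,along=15,off=16.5,a=40):
    a=np.radians(a);h=np.array([150-260*np.cos(t),94+260*np.sin(t)])
    r=h+along*np.array([np.sin(a),-np.cos(a)])-off*np.array([np.cos(a),np.sin(a)])
    return r[0],0,r[1]
E
python3 - <<'E'
from h import *
print(ori(40).apply([[0,0,1],[0,1,0]]))
rows([(-190,0,230,0,0),(-190,0,230,40,0),(-173,0,72,40,0)])
E
```

```text
[[ 0.60907585 -0.20543252 -0.76604444]
 [ 0.31959626  0.94755381  0.        ]]
t 1.2 F [-0.8 -0.1  0.3]
[-0.472, -0.585, -0.0, 0.0, 0.0, 0.064]
[-0.472, -0.585, -0.0, 0.023, -0.698, 0.062]
[-0.489, -0.586, 0.158, 0.023, -0.698, 0.062]
```

>>> {"fn": "move_arm", "kwargs": {"deltas": [-0.04,-0.05,0,0,0,0.01,0.43,-0.08,-0.1,0,0,-0.05,0.02,0.43,-0.12,-0.15,0,0,-0.1,0.03,0.43,-0.16,-0.2,0,0.01,-0.17,0.04,0.43,-0.2,-0.25,0,0.01,-0.25,0.05,0.43,-0.24,-0.3,0,0.01,-0.33,0.05,0.43,-0.28,-0.35,0,0.01,-0.41,0.06,0.43,-0.32,-0.4,0,0.02,-0.49,0.06,0.43,-0.36,-0.45,0,0.02,-0.56,0.06,0.43,-0.4,-0.5,0,0.02,-0.63,0.06,0.43,-0.44,-0.55,0,0.023,-0.698,0.062,0.43,-0.472,-0.585,0,0.023,-0.698,0.062,0.43]}}

```text
t: 2.7
tool_pos: [0.4896, -0.069, 0.2251]
orientation: [0.402, 2.437, -0.153]
force: [0.6, 0.7, -0.2]
opening: 0.0398
gripper_force: 0.0
```

```bash
python3 - <<'E'
from h import *
rows([(-190,0,150,40,0),(-173,0,72,40,0),(*arc(0,off=25),40,0)])
E
```

```text
t 2.7 F [ 0.6  0.7 -0.2]
[0.06, -0.045, 0.049, -0.009, -0.02, 0.001]
[0.095, -0.044, 0.12, -0.009, -0.02, 0.001]
[0.057, -0.044, 0.158, -0.009, -0.02, 0.001]
```

>>> {"fn": "move_arm", "kwargs": {"deltas": [0,0,0,0,0,0,0.43,0,0,0,0,0,0,0.43,0,0,0,0,0,0,0.43]}}

```text
t: 3.08
tool_pos: [0.4896, -0.0655, 0.2261]
orientation: [0.4, 2.438, -0.151]
force: [-1.1, 1.1, 0.4]
opening: 0.0397
gripper_force: 0.0
```

```bash
python3 - <<'E'
from h import *
rows([(-190,0,150,40,0),(-173,0,72,40,0),(*arc(0,off=25),40,0)])
E
```

```text
t 3.075 F [-1.1  1.1  0.4]
[0.059, -0.049, 0.05, -0.007, -0.021, 0.003]
[0.095, -0.048, 0.122, -0.007, -0.021, 0.003]
[0.057, -0.048, 0.16, -0.007, -0.021, 0.003]
```

>>> {"fn": "move_arm", "kwargs": {"deltas": [0.03,-0.025,0.025,0,-0.01,0,0.43,0.059,-0.048,0.05,-0.007,-0.021,0.003,0.43,0.075,-0.048,0.085,-0.007,-0.021,0.003,0.43,0.095,-0.048,0.122,-0.007,-0.021,0.003,0.43,0.095,-0.048,0.122,-0.007,-0.021,0.003,0.43,0.095,-0.048,0.122,-0.007,-0.021,0.003,0.43]}}

```text
t: 3.82
tool_pos: [0.4779, -0.1141, 0.1799]
orientation: [0.405, 2.454, -0.139]
force: [-0.5, 0.2, 0.2]
opening: 0.0398
gripper_force: 0.0
```

```bash
python3 - <<'E'
from h import *
rows([(*arc(0,off=25),40,0)]+[(*arc(t,off=15.5),40,0) for t in np.arange(0,1.26,.0625)])
p,d=robot.read_camera("side");cv2.imwrite("pics/s1.png",cv2.resize(p[110:260,160:360],None,fx=3,fy=3)[:,:,::-1])
E
```

```text
t 3.825 F [-0.5  0.2  0.2]
[0.029, 0.001, 0.121, -0.002, -0.039, -0.001]
[0.019, 0.001, 0.121, -0.002, -0.039, -0.001]
[0.009, 0.001, 0.108, -0.002, -0.039, -0.001]
[-0.002, 0.001, 0.096, -0.002, -0.039, -0.001]
[-0.014, 0.001, 0.085, -0.002, -0.039, -0.001]
[-0.026, 0.001, 0.075, -0.002, -0.039, -0.001]
[-0.039, 0.001, 0.065, -0.002, -0.039, -0.001]
[-0.053, 0.001, 0.057, -0.002, -0.039, -0.001]
[-0.067, 0.001, 0.049, -0.002, -0.039, -0.001]
[-0.082, 0.001, 0.042, -0.002, -0.039, -0.001]
[-0.097, 0.001, 0.036, -0.002, -0.039, -0.001]
[-0.113, 0.001, 0.031, -0.002, -0.039, -0.001]
[-0.128, 0.001, 0.026, -0.002, -0.039, -0.001]
[-0.144, 0.001, 0.023, -0.002, -0.039, -0.001]
[-0.16, 0.001, 0.021, -0.002, -0.039, -0.001]
[-0.177, 0.001, 0.02, -0.002, -0.039, -0.001]
[-0.193, 0.001, 0.02, -0.002, -0.039, -0.001]
[-0.209, 0.001, 0.021, -0.002, -0.039, -0.001]
[-0.225, 0.001, 0.023, -0.002, -0.039, -0.001]
[-0.241, 0.001, 0.026, -0.002, -0.039, -0.001]
[-0.257, 0.001, 0.03, -0.002, -0.039, -0.001]
[-0.272, 0.001, 0.035, -0.002, -0.039, -0.001]
```

View pics/s1.png

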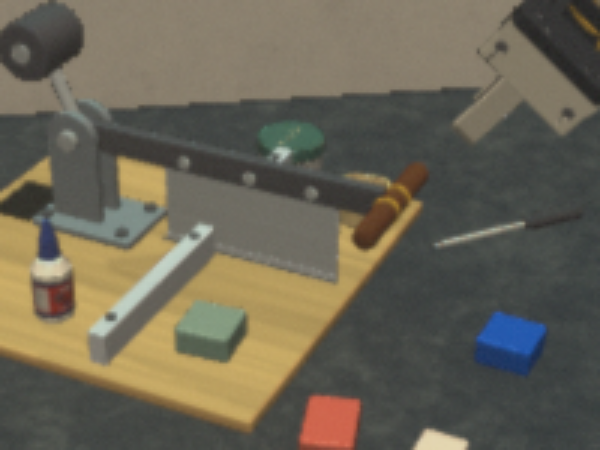

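The gripper, pitched forward, is at crop (510,100), clear of the handle at (390,205). But it stopped short of the target, so I'll check the joints.

```bash
python3 - <<'E'
from h import *
s=robot.read_state();print(np.round(s["q"],3),s["t"])
R=Ro.from_rotvec(s["orientation"]);print(R.apply([0,0,1]),np.degrees(np.arccos(-R.apply([0,0,1])[2])))
E
```

```text
[-0.348 -0.892  2.497  0.016  0.878 -1.597] 3.875
[ 0.57976887 -0.19761534 -0.79045319] 37.77211745634987
```

```bash
python3 - <<'E'
from h import *
rows([(-155,0,180,30,0),(-155,0,110,30,0),(-150,0,62,30,0),(*arc(0,20,30,30),30,0)])
E
```

```text
t 3.875 F [-0.6 -0.2 -0.5]
[-0.013, 0.001, 0.01, -0.002, 0.136, -0.002]
[0.03, 0.001, 0.065, -0.002, 0.136, -0.002]
[0.056, 0.001, 0.106, -0.002, 0.136, -0.002]
[0.037, 0.001, 0.121, -0.002, 0.136, -0.002]
```

>>> {"fn": "move_arm", "kwargs": {"deltas": [-0.013,0.001,0.01,-0.002,0.136,-0.002,0.43,0.01,0.001,0.038,-0.002,0.136,-0.002,0.43,0.03,0.001,0.065,-0.002,0.136,-0.002,0.43,0.044,0.001,0.085,-0.002,0.136,-0.002,0.43,0.056,0.001,0.106,-0.002,0.136,-0.002,0.43,0.056,0.001,0.106,-0.002,0.136,-0.002,0.43,0.056,0.001,0.106,-0.002,0.136,-0.002,0.43]}}

```text
t: 4.75
tool_pos: [0.4979, -0.1207, 0.0625]
orientation: [0.426, 2.588, -0.114]
force: [0.2, -0.3, 0.9]
opening: 0.0401
gripper_force: 0.0
```

```bash
python3 - <<'E'
from h import *
s=robot.read_state();print(np.round(s["q"],3),s["tool_pos"])
rows([(-150,0,62,30,0),(*arc(0,20,25,30),30,0)])
rows([(*arc(t,20,15.5,30),30,0) for t in np.arange(0,1.26,.0625)])
E
```

```text
[-0.345 -0.45   2.417  0.016  0.65  -1.6  ] [ 0.49786098 -0.12074433  0.06248048]
t 4.75 F [ 0.2 -0.3  0.9]
[0.0, 0.001, 0.0, -0.0, 0.0, -0.001]
[-0.025, 0.001, 0.013, -0.0, 0.0, -0.001]
t 4.75 F [ 0.2 -0.3  0.9]
[-0.035, 0.001, 0.013, -0.0, 0.0, -0.001]
[-0.043, 0.001, -0.001, -0.0, 0.0, -0.001]
[-0.053, 0.001, -0.014, -0.0, 0.0, -0.001]
[-0.063, 0.001, -0.027, -0.0, 0.0, -0.001]
[-0.074, 0.001, -0.039, -0.0, 0.0, -0.001]
[-0.086, 0.001, -0.05, -0.0, 0.0, -0.001]
[-0.098, 0.001, -0.061, -0.0, 0.0, -0.001]
[-0.111, 0.001, -0.071, -0.0, 0.0, -0.001]
[-0.125, 0.001, -0.079, -0.0, 0.0, -0.001]
[-0.139, 0.001, -0.087, -0.0, 0.0, -0.001]
[-0.153, 0.001, -0.095, -0.0, 0.0, -0.001]
[-0.168, 0.001, -0.101, -0.0, 0.0, -0.001]
[-0.184, 0.001, -0.106, -0.0, 0.0, -0.001]
[-0.199, 0.001, -0.11, -0.0, 0.0, -0.001]
[-0.215, 0.001, -0.114, -0.0, 0.0, -0.001]
[-0.231, 0.001, -0.116, -0.0, 0.0, -0.001]
[-0.248, 0.001, -0.117, -0.0, 0.0, -0.001]
[-0.264, 0.001, -0.117, -0.0, 0.0, -0.001]
[-0.28, 0.001, -0.117, -0.0, 0.0, -0.001]
[-0.296, 0.001, -0.115, -0.0, 0.0, -0.001]
[-0.312, 0.001, -0.112, -0.0, 0.0, -0.001]
```

>>> {"fn": "move_arm", "kwargs": {"deltas": [-0.012,0,0.007,0,0,0,0.43,-0.025,0.001,0.013,0,0,0,0.43,-0.035,0.001,0.013,0,0,0,0.43,-0.039,0.001,0.006,0,0,0,0.43,-0.043,0.001,-0.001,0,0,0,0.43,-0.048,0.001,-0.008,0,0,0,0.43,-0.053,0.001,-0.014,0,0,0,0.43,-0.063,0.001,-0.027,0,0,0,0.43,-0.063,0.001,-0.027,0,0,0,0.43]}}

```text
t: 5.88
tool_pos: [0.5337, -0.1318, 0.1149]
orientation: [0.427, 2.596, -0.112]
force: [-16.9, 4.4, 0.9]
opening: 0.0401
gripper_force: 7.3
```

```bash
python3 - <<'E'
from h import *
s=robot.read_state();print(np.round(s["q"],3))
rows([(*arc(t,20,15.5,30),30,0) for t in np.arange(.1875,1.32,.0625)])
p,d=robot.read_camera("side");cv2.imwrite("pics/s2.png",cv2.resize(p[90:260,160:360],None,fx=3,fy=3)[:,:,::-1])
E
```

```text
[-0.34  -0.398  2.273  0.01   0.751 -1.591]
t 5.875 F [-16.9   4.4   0.9]
[-0.004, -0.0, -0.001, -0.0, -0.008, -0.001]
[-0.015, -0.0, -0.013, -0.0, -0.008, -0.001]
[-0.027, -0.0, -0.024, -0.0, -0.008, -0.001]
[-0.039, -0.0, -0.035, -0.0, -0.008, -0.001]
[-0.052, -0.0, -0.044, -0.0, -0.008, -0.001]
[-0.065, -0.0, -0.053, -0.0, -0.008, -0.001]
[-0.079, -0.0, -0.061, -0.0, -0.008, -0.001]
[-0.094, -0.0, -0.069, -0.0, -0.008, -0.001]
[-0.109, -0.0, -0.075, -0.0, -0.008, -0.001]
[-0.124, -0.0, -0.08, -0.0, -0.008, -0.001]
[-0.14, -0.0, -0.085, -0.0, -0.008, -0.001]
[-0.156, -0.0, -0.088, -0.0, -0.008, -0.001]
[-0.172, -0.0, -0.091, -0.0, -0.008, -0.001]
[-0.188, -0.0, -0.092, -0.0, -0.008, -0.001]
[-0.204, -0.0, -0.092, -0.0, -0.008, -0.001]
[-0.221, -0.0, -0.092, -0.0, -0.008, -0.001]
[-0.237, -0.0, -0.09, -0.0, -0.008, -0.001]
[-0.253, -0.0, -0.087, -0.0, -0.008, -0.001]
[-0.269, -0.0, -0.084, -0.0, -0.008, -0.001]
```

View pics/s2.png

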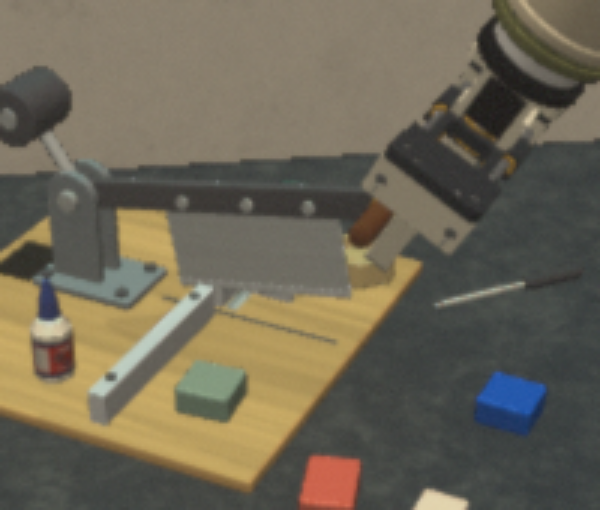

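The arm is rising: the blade edge at crop (260,285) is off the board. The fingers straddle the bar under the handle at (375,225). I'll continue with slightly less forward pressure.

>>> {"fn": "move_arm", "kwargs": {"deltas": [-0.004,0,-0.006,0,0,0,0.43,-0.011,0,-0.013,0,0,0,0.43,-0.024,0,-0.024,0,0,0,0.43,-0.036,0,-0.035,0,0,0,0.43,-0.049,0,-0.044,0,0,0,0.43,-0.063,0,-0.053,0,0,0,0.43,-0.078,0,-0.061,0,0,0,0.43,-0.093,0,-0.069,0,0,0,0.43]}}

```text
t: 6.92
tool_pos: [0.5802, -0.1476, 0.2242]
orientation: [0.426, 2.588, -0.114]
force: [-0.1, -0.4, -1.0]
opening: 0.04
gripper_force: 0.7
```

```bash
python3 - <<'E'
from h import *
s=robot.read_state();print(np.round(s["q"],3))
rows([(*arc(t,20,15.5,30),30,0) for t in np.arange(.5625,1.4,.0625)])
E
```

```text
[-0.339 -0.36   2.041  0.008  0.938 -1.586]
t 6.925 F [-0.1 -0.4 -1. ]
[0.017, -0.0, 0.009, -0.0, -0.0, -0.001]
[0.003, -0.0, 0.002, -0.0, -0.0, -0.001]
[-0.012, -0.0, -0.004, -0.0, -0.0, -0.001]
[-0.028, -0.0, -0.009, -0.0, -0.0, -0.001]
[-0.043, -0.0, -0.014, -0.0, -0.0, -0.001]
[-0.059, -0.0, -0.017, -0.0, -0.0, -0.001]
[-0.075, -0.0, -0.019, -0.0, -0.0, -0.001]
[-0.092, -0.0, -0.02, -0.0, -0.0, -0.001]
[-0.108, -0.0, -0.021, -0.0, -0.0, -0.001]
[-0.124, -0.0, -0.02, -0.0, -0.0, -0.001]
[-0.14, -0.0, -0.018, -0.0, -0.0, -0.001]
[-0.156, -0.0, -0.015, -0.0, -0.0, -0.001]
[-0.172, -0.0, -0.012, -0.0, -0.0, -0.001]
[-0.188, -0.0, -0.007, -0.0, -0.0, -0.001]
```

>>> {"fn": "move_arm", "kwargs": {"deltas": [-0.012,0,-0.004,0,0,0,0.43,-0.028,0,-0.009,0,0,0,0.43,-0.043,0,-0.014,0,0,0,0.43,-0.059,0,-0.017,0,0,0,0.43,-0.075,0,-0.019,0,0,0,0.43,-0.092,0,-0.02,0,0,0,0.43,-0.105,0,-0.021,0,0,0,0.43,-0.116,0,-0.02,0,0,0,0.43,-0.128,0,-0.019,0,0,0,0.43,-0.14,0,-0.018,0,0,0,0.43]}}

```text
t: 8.18
tool_pos: [0.6873, -0.1839, 0.3085]
orientation: [0.426, 2.588, -0.114]
force: [0.4, -0.4, 0.0]
opening: 0.0396
gripper_force: 0.1
```

```bash
python3 - <<'E'
from h import *
s=robot.read_state();print(np.round(s["q"],3),np.round(s["gripper_force"],2))
rows([(*arc(t,20,15.5,30),30,0) for t in (1.1875,1.25,1.31)]+[(-110,0,260,0,0)])
p,d=robot.read_camera("side");cv2.imwrite("pics/s3.png",p[:300,60:460,::-1])
E
```

```text
[-0.336 -0.074  1.642  0.006  1.05  -1.582] 0.05
t 8.175 F [ 0.4 -0.4  0. ]
[-0.0, -0.0, -0.002, -0.0, -0.001, -0.001]
[-0.016, -0.0, 0.001, -0.0, -0.001, -0.001]
[-0.031, -0.0, 0.005, -0.0, -0.001, -0.001]
[0.163, -0.0, -0.038, -0.0, 0.523, -0.001]
```

View pics/s3.png

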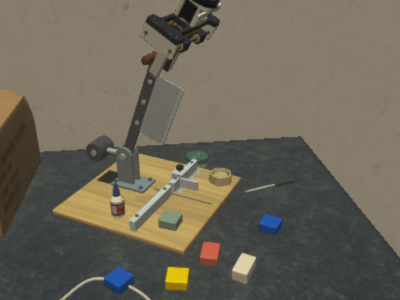

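The arm is up at about 1.25 rad and leaving the fingers, with the handle at (150,58). I'll back off and let it swing over.

>>> {"fn": "move_arm", "kwargs": {"deltas": [0.03,0,0,0,0,0,0.3,0.07,0,-0.01,0,0.1,0,0.22,0.11,0,-0.02,0,0.25,0,0.22,0.14,0,-0.03,0,0.4,0,0.22,0.163,0,-0.038,0,0.523,0,0.22,0.163,0,-0.038,0,0.523,0,0.22,0.163,0,-0.038,0,0.523,0,0.22]}}

```text
t: 9.1
tool_pos: [0.5357, -0.1326, 0.2596]
orientation: [0.51, 3.097, -0.001]
force: [0.5, 0.4, 0.2]
opening: 0.0202
gripper_force: 0.0
```

```bash
cat >> h.py <<'E'
def block(save=None):
    p,d=robot.read_camera("top");h=cv2.cvtColor(p,cv2.COLOR_RGB2HSV)
    m=cv2.inRange(h,(34,12,100),(75,90,255));m[:150]=0;m[225:]=0;m[:,:205]=0;m[:,315:]=0
    n,l,s,c=cv2.connectedComponentsWithStats(m);i=1+np.argmax(s[1:,4])
    r=cv2.minAreaRect(plane("top",.039)[l==i][:,:2].astype(np.float32))
    x=np.array(r[0])-[ox,oy];cc,ss=np.cos(yaw),np.sin(yaw)
    print("block cutter mm",np.round([(cc*x[0]+ss*x[1])*1e3,(-ss*x[0]+cc*x[1])*1e3],1),"size",np.round(r[1],3),"ang",round((r[2]-np.degrees(yaw)+45)%90-45,1),"px",c[i].round(),s[i][4])
    if save: cv2.imwrite(save,cv2.resize(p[70:250,180:360],None,fx=3.3,fy=3.3,interpolation=cv2.INTER_CUBIC)[:,:,::-1])
E
python3 - <<'E'
from h import *
s=robot.read_state();print(np.round(s["q"],3))
block()
rows([(-110,0,260,0,0),(-80,112,120,0,0),(-65,110,33,0,0),(-17.5,110,33,0,0)])
E
```

```text
[-0.336 -0.013  1.583  0.     1.569 -1.58 ]Traceback (most recent call last):
  File "<stdin>", line 3, in <module>
  File "h.py", line 51, in block
    n,l,s,c=cv2.connectedComponentsWithStats(m);i=1+np.argmax(s[1:,4])
                                                    ~~~~~~~~~^^^^^^^^^
    return _wrapfunc(a, 'argmax', axis=axis, out=out, **kwds)
    return bound(*args, **kwds)
ValueError: attempt to get argmax of an empty sequence
```

```bash
python3 - <<'E'
from h import *
rows([(-75,111,120,0,0),(-66,111,34,0,0),(-50,111,34,0,0),(-17,111,34,0,0)])
E
```

```text
t 9.15 F [-0.3  0.5  0.4]
[-0.035, 0.111, 0.14, 0.0, 0.003, -0.001]
[-0.044, 0.111, 0.226, 0.0, 0.003, -0.001]
[-0.06, 0.111, 0.226, 0.0, 0.003, -0.001]
[-0.093, 0.111, 0.226, 0.0, 0.003, -0.001]
```

>>> {"fn": "move_arm", "kwargs": {"deltas": [-0.012,0.037,0.045,0,0,0,0.22,-0.024,0.074,0.09,0,0,0,0.22,-0.035,0.111,0.14,0,0.003,0,0.22,-0.038,0.111,0.17,0,0.003,0,0.22,-0.041,0.111,0.2,0,0.003,0,0.22,-0.044,0.111,0.226,0,0.003,0,0.22,-0.044,0.111,0.226,0,0.003,0,0.22,-0.044,0.111,0.226,0,0.003,0,0.22]}}

```text
t: 10.15
tool_pos: [0.613, -0.0414, 0.0351]
orientation: [-0.51, -3.099, -0.001]
force: [0.5, -0.7, 1.1]
opening: 0.0203
gripper_force: 0.0
```

```bash
python3 - <<'E'
from h import *
rows([(-66,111,34,0,0),(-50,111,34,0,0),(-17,111,34,0,0)])
p,d=robot.read_camera("side");cv2.imwrite("pics/s4.png",cv2.resize(p[20:280,90:360],None,fx=2.2,fy=2.2)[:,:,::-1])
E
```

```text
t 10.15 F [ 0.5 -0.7  1.1]
[0.0, -0.0, 0.001, 0.0, -0.001, -0.001]
[-0.016, -0.0, 0.001, 0.0, -0.001, -0.001]
[-0.049, -0.0, 0.001, 0.0, -0.001, -0.001]
```

View pics/s4.png

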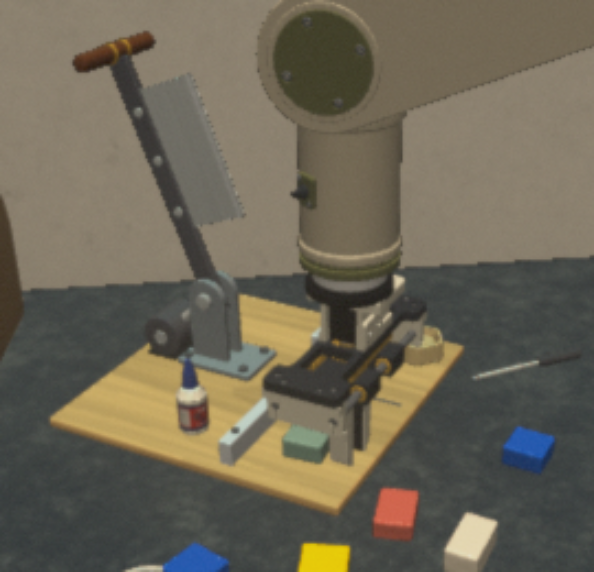

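The blade arm stands raised, leaning back, with its handle at (115,50). The fingers at (350,430) are in front of the green block at (305,443). Now I'll push the block to the fence.

>>> {"fn": "move_arm", "kwargs": {"deltas": [-0.006,0,0.001,0,0,0,0.22,-0.012,0,0.001,0,0,0,0.22,-0.016,0,0.001,0,0,0,0.22,-0.02,0,0.001,0,0,0,0.22,-0.024,0,0.001,0,0,0,0.22,-0.028,0,0.001,0,0,0,0.22,-0.032,0,0.001,0,0,0,0.22,-0.036,0,0.001,0,0,0,0.22,-0.039,0,0.001,0,0,0,0.22,-0.042,0,0.001,0,0,0,0.22,-0.045,0,0.001,0,0,0,0.22]}}

```text
t: 11.58
tool_pos: [0.655, -0.0558, 0.0325]
orientation: [-0.51, -3.097, -0.001]
force: [-0.6, 0.0, -0.5]
opening: 0.0203
gripper_force: 0.2
```

>>> {"fn": "move_arm", "kwargs": {"deltas": [-0.002,0,0,0,0,0,0.22,-0.004,0,0,0,0,0,0.22,-0.005,0,0,0,0,0,0.22,-0.006,0,0,0,0,0,0.22]}}

```text
t: 12.08
tool_pos: [0.6564, -0.0563, 0.0324]
orientation: [-0.507, -3.088, -0.002]
force: [-25.6, 6.7, 19.8]
opening: 0.0205
gripper_force: 13.4
```

```bash
python3 - <<'E'
from h import *
s=robot.read_state();print(np.round(s["q"],3))
rows([(-17,111,33,0,0),(-60,130,33,0,0),(-60,130,120,0,0),(5,145,120,0,90),(5,145,120,0,-90)])
E
```

```text
[-1.640e-01  4.600e-01  1.465e+00  1.000e-03  1.229e+00 -1.409e+00]
t 12.075 F [-25.6   6.7  19.8]
[-0.003, -0.0, -0.001, -0.001, -0.013, -0.001]
[0.04, 0.019, -0.0, -0.001, -0.013, -0.001]
[0.041, 0.019, -0.087, -0.001, -0.013, -0.001]
[-0.024, 0.034, -0.088, 0.009, -0.011, -1.571]
[-0.024, 0.034, -0.088, -0.011, -0.009, 1.57]
```

```bash
python3 - <<'E'
from h import *
rows([(-17,111,33,0,0),(-50,111,33,0,0),(-50,130,100,0,0),(12,175,100,0,0)])
E
```

```text
t 12.075 F [-25.6   6.7  19.8]
[-0.003, -0.0, -0.001, -0.001, -0.013, -0.001]
[0.03, -0.0, -0.0, -0.001, -0.013, -0.001]
[0.031, 0.019, -0.067, -0.001, -0.013, -0.001]
[-0.031, 0.064, -0.068, -0.001, -0.013, -0.001]
```

>>> {"fn": "move_arm", "kwargs": {"deltas": [0.006,0,0,0,0,0,0.22,0.015,0,0,0,0,0,0.22,0.034,0,0,0,0,0,0.22,0.034,0.01,-0.035,0,0,0,0.1,0.034,0.02,-0.068,0,0,0,0,0,0.042,-0.068,0,0,0,0,-0.028,0.064,-0.068,0,0,0,0,-0.028,0.064,-0.068,0,0,0,0,-0.028,0.064,-0.068,0,0,0,0]}}

```text
t: 13.2
tool_pos: [0.707, -0.0062, 0.0999]
orientation: [-0.509, -3.096, -0.0]
force: [0.0, -0.5, -0.6]
opening: 0.0004
gripper_force: 0.0
```

```bash
python3 - <<'E'
from h import *
try: block("pics/t5.png")
except Exception as e: print(e)
rows([(12,175,100,0,0),(12,163,34,0,0),(12,150,34,0,0),(12,90,34,0,0),(12,60,34,0,0),(12,26.5,34,0,0)])
E
```

```text
block cutter mm [ 10.9 109.9] size [0.039 0.04 ] ang 1.4 px [232. 169.] 195
t 13.25 F [ 0.3 -0.3 -0.3]
[-0.0, 0.0, 0.0, -0.0, -0.004, -0.001]
[-0.0, -0.012, 0.066, -0.0, -0.004, -0.001]
[-0.0, -0.025, 0.066, -0.0, -0.004, -0.001]
[-0.001, -0.085, 0.066, -0.0, -0.004, -0.001]
[-0.001, -0.115, 0.066, -0.0, -0.004, -0.001]
[-0.001, -0.148, 0.066, -0.0, -0.004, -0.001]
```

View pics/t5.png

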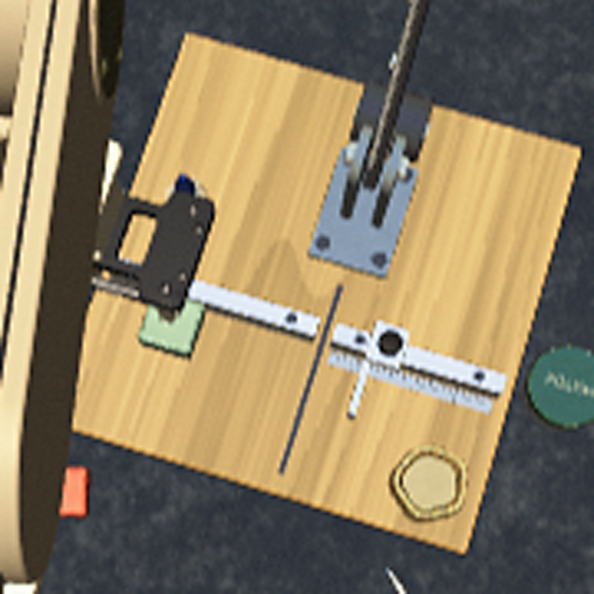

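The picture shows the block at crop (172,328), flush on the fence (measured x≈10.9, 1.4°). The blade arm is raised, leaving only its empty slot line on the board. Next I'll descend on the block's +y side and push to -y.

>>> {"fn": "move_arm", "kwargs": {"deltas": [0,-0.006,0.033,0,0,0,0,0,-0.01,0.066,0,0,0,0,0,-0.02,0.066,0,0,0,0,0,-0.027,0.066,0,0,0,0,0,-0.033,0.066,0,0,0,0,0,-0.039,0.066,0,0,0,0,0,-0.045,0.066,0,0,0,0,0,-0.051,0.066,0,0,0,0,0,-0.057,0.066,0,0,0,0,0,-0.063,0.066,0,0,0,0,0,-0.069,0.066,0,0,0,0,0,-0.075,0.066,0,0,0,0]}}

```text
t: 14.75
tool_pos: [0.6834, -0.0774, 0.0344]
orientation: [-0.51, -3.097, -0.001]
force: [-0.2, 0.3, -0.0]
opening: 0.0001
gripper_force: 0.5
```

```bash
python3 - <<'E'
from h import *
try: block()
except Exception as e: print(e)
rows([(12,40,34,0,0),(12,26.5,34,0,0)])
E
```

```text
block cutter mm [-4.6 48. ] size [0.005 0.012] ang 17.6 px [254. 180.] 14
t 14.8 F [-0.4  0.8  0.1]
[0.0, -0.059, 0.0, -0.0, -0.003, -0.001]
[0.0, -0.072, 0.0, -0.0, -0.003, -0.001]
```

>>> {"fn": "move_arm", "kwargs": {"deltas": [0,-0.006,0,0,0,0,0,0,-0.012,0,0,0,0,0,0,-0.018,0,0,0,0,0,0,-0.024,0,0,0,0,0,0,-0.03,0,0,0,0,0,0,-0.036,0,0,0,0,0,0,-0.042,0,0,0,0,0,0,-0.048,0,0,0,0,0,0,-0.053,0,0,0,0,0,0,-0.058,0,0,0,0,0,0,-0.062,0,0,0,0,0,0,-0.062,0,0,0,0,0]}}

```text
t: 16.3
tool_pos: [0.6636, -0.1361, 0.0344]
orientation: [-0.51, -3.097, -0.001]
force: [-0.3, -0.0, 0.3]
opening: 0.0004
gripper_force: 0.0
```

```bash
python3 - <<'E'
from h import *
rows([(12,26.5,34,0,0)])
p,d=robot.read_camera("side");cv2.imwrite("pics/s6.png",cv2.resize(p[100:250,150:350],None,fx=3,fy=3)[:,:,::-1])
E
```

```text
t 16.3 F [-0.3 -0.   0.3]
[0.0, -0.011, 0.0, -0.0, -0.003, -0.001]
```

View pics/s6.png

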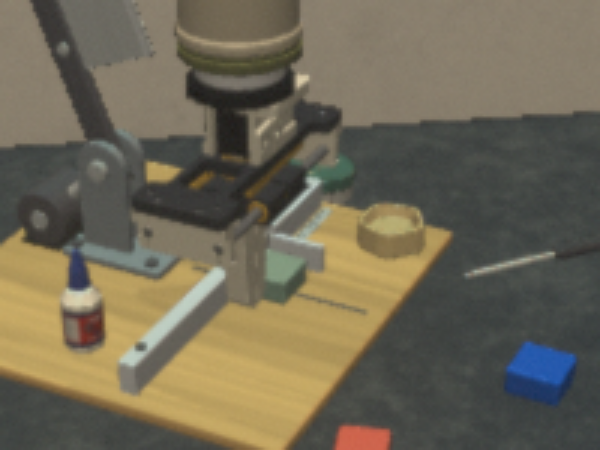

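The block at crop (282,275) is just short of the stop at (300,250), with the finger behind it. I'll close the last stretch slowly.

>>> {"fn": "move_arm", "kwargs": {"deltas": [0,-0.002,0,0,0,0,0,0,-0.004,0,0,0,0,0,0,-0.006,0,0,0,0,0,0,-0.008,0,0,0,0,0,0,-0.01,0,0,0,0,0]}}

```text
t: 16.98
tool_pos: [0.6604, -0.1454, 0.0344]
orientation: [-0.51, -3.097, -0.001]
force: [0.6, 0.7, -0.4]
opening: 0.0004
gripper_force: 0.2
```

>>> {"fn": "move_arm", "kwargs": {"deltas": [0,-0.001,0,0,0,0,0,0,-0.002,0,0,0,0,0,0,-0.003,0,0,0,0,0,0,-0.004,0,0,0,0,0]}}

```text
t: 17.48
tool_pos: [0.6592, -0.1491, 0.0344]
orientation: [-0.51, -3.097, -0.001]
force: [0.3, 1.3, 1.3]
opening: 0.0007
gripper_force: 0.3
```

>>> {"fn": "move_arm", "kwargs": {"deltas": [0,-0.001,0,0,0,0,0,0,-0.002,0,0,0,0,0,0,-0.002,0,0,0,0,0]}}

```text
t: 17.85
tool_pos: [0.659, -0.1493, 0.0345]
orientation: [-0.509, -3.098, -0.004]
force: [1.2, 7.4, -0.0]
opening: 0.0003
gripper_force: 3.9
```

>>> {"fn": "move_arm", "kwargs": {"deltas": [0,-0.001,0,0,0,0,0,0,-0.001,0,0,0,0,0,0,0.005,0,0,0,0,0,0,0.015,0,0,0,0,0,0,0.03,0,0,0,0,0,0,0.06,-0.06,0,0,0,0,0,0.11,-0.08,0,0,0,0,0,0.16,-0.1,0,0,0,0,0,0.16,-0.1,0,0,0,0,0,0.16,-0.1,0,0,0,0]}}

```text
t: 19.1
tool_pos: [0.7098, 0.0008, 0.1338]
orientation: [-0.508, -3.097, 0.0]
force: [-0.7, -0.4, 0.3]
opening: 0.0005
gripper_force: 0.0
```

```bash
python3 - <<'E'
from h import *
block("pics/t7.png")
s=robot.read_state();print(s["force"],s["t"])
E
```

```text
block cutter mm [  9.4 -11.2] size [0.039 0.039] ang -1.3 px [280. 182.] 266
[-0.30143321 -0.04068484  1.0429326 ] 19.15
```

View pics/t7.png

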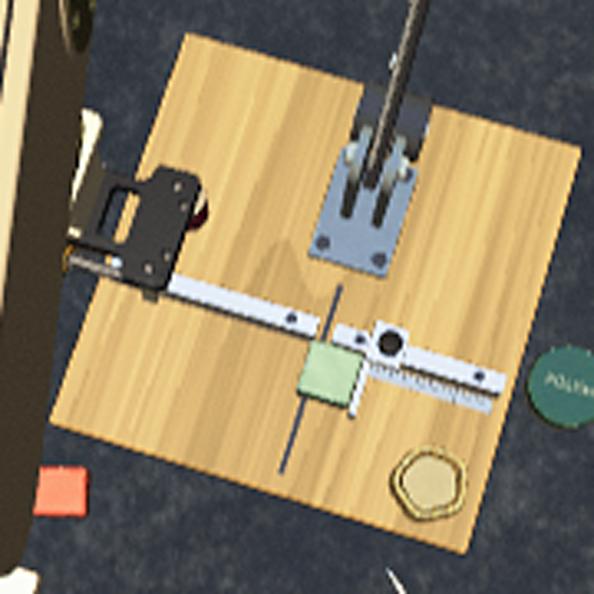

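The block at crop (330,373) sits square against the fence and stop: x≈9.4 mm, y≈-11.2 mm, about 1.3° off square. The arm is raised and the gripper is clear, so I'll hand in.

```bash
python3 -c "
from plant import robot
print(robot.close_job())"
```

```text
the job is handed in; nothing more can be done
None
```

The job is handed in at about 19 s of the 61 s allowed: the blade arm stands raised, and the last image showed the green wax block flush with fence and stop, about 1.3° off square; no verdict came back.

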